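# Free the peg caught under the caddy lid

## Robot

A 7-joint arm with a two-finger parallel gripper is mounted at the origin on a cart in front of the work surface, level with it; the furniture and walls round the work are solid. World frame = base frame: x ahead of the robot, y to its left, z up, the work surface at z = 0. Lengths are in m, angles in rad, forces in N, time in s.
With the tool pointing down it reaches from about 0.4 to 0.85 m from the base axis. Payload 10.4 kg.
Tool frame: the origin (TCP) lies at the very end of the fingers, on their centre line; the grasp point (between the pads) lies 19 mm behind it; z points along the fingers, y is the line along which they close (so a half turn about z gives the same grasp; the last joint's range is limited). The gripper opens to 87 mm and grips with 3 to 60 N. Pads are 19 mm wide; open, the fingers measure 117 mm over their backs; the gripper's body (75 mm by 190 mm) begins 51 mm behind the grasp point.
Start: joints at [-1.202, 0.332, -0.065, 1.46, 0.022, 1.35, -0.088], TCP at [0.239, 0.578, 0.223] pointing down, gripper open.
Joint ranges: [-2.6, 2.6], [-0.5, 2.12], [-1.47, 1.34], [0.16, 2.42], [-1.27, 4.41], [0.06, 2.06], [-2.6, 2.6]. Speed limits (rad/s): [2.22, 2.22, 2.79, 2.79, 3.14, 3.14, 3.14].

## Interface

Orientations are given as a rotation vector (axis times angle).
In Python, from workcell import r gives the robot as it stands. The module is installed in compiled form; this text tells all that it offers.
- The arm moves only by the shell command python3 -m crank 'ROWS' [FORCE]. ROWS is JSON, a list of rows, each an object with "offset": the shift along the world's x, y, z in units of 0.5 m (1.0 is 0.5 m), a list of three; "yaw": the turn about the world's z in units of 180 degrees (1.0 is 180 degrees); "gripper": the opening, from 0 (shut) to 1 (fully open). In form: [{"offset": [x, y, z], "yaw": yaw, "gripper": gripper}, ...]. A call has 1 to 5 rows; each row is the pose to reach, as a shift and turn from the pose commanded when the call began, turning the shorter way round; what a row does not reach only later rows make up. A row lasts 1/8 s, in which the tool goes at most 62.5 mm and 10.7 degrees, less where a joint would pass 70% of its speed; a pose out of reach is approached as far as the arm can. A call with a number of a shift or a turn outside -1 to 1 is refused whole. A call with a gripper value outside its range is refused whole. The fingers move at their own pace and stop on an object; FORCE is the grip in N (left out, the last holds). Time passes only in rows, so rows that repeat a pose let the fingers close. It gives the time, the measured TCP pose, the force, the opening and the grip force at its end, in the units of the state.
- r.get_state(): the state, without advancing time (a new reading comes with each control period).
- r.snapshot(name): name is "side" or "top"; returns a dict with "image" (400x640x3 uint8, red, green, blue), "fx", "fy", "cx", "cy" (pixels), "distortion" ([k1, k2, p1, p2, k3] as OpenCV has them; the pictures are not rectified), "eye" and "rotation" of the camera in the world. Camera axes: x right, y down, z forward; pixel columns grow to the right and rows downward; lengths in m; the calibration is good to about 2 mm. A picture is of the moment at which its call begins. There is no depth.
- r.job_done(): hands the job in; it is judged then, once.
The state is a dict: "clock": time; "joint_positions": joint angles; "joint_velocities": joint speeds; "effort": joint torques, N m; "position": TCP position; "ee_rot": TCP orientation; "force": force on the tool from outside, world axes, zero at the start; "wrist_torque": the same for the moment, N m; "width": finger opening in m; "grasp_force": force on a finger pad.
Only numpy, scipy, OpenCV 4.12 (cv2) and the standard library are available. Lean on these libraries where they do the work, as an engineer would, in place of code of your own. Each camera call takes 0.05 s, during which the arm holds its last target. There are 200 camera calls.

## Task

The lid of the little worktop waste bin does not shut, because a worn-out clothes peg is caught under its front edge. Press the bin's lever all the way down with a fingertip so that the lid opens wide and the peg drops in, then let the lever up slowly under your finger, taking two seconds or more, so that the lid closes fully without slamming. Use nothing but the lever: do not touch the lid or the peg, and leave the other things where they stand.

Things in the scene. Friction and masses are not known exactly. Their poses are not given: they have to be found in the camera images.
- caddy: The waste bin: a rectangular steel box on a black plinth, 130 mm deep (x) by 150 mm wide (y), rim 175 mm above the worktop, walls 6 mm, fixed to the worktop. Origin: centre of its underside, on the worktop; its x axis points from the front (lever side, nearer the robot) to the back (hinge side), z up. The inside is 118 x 138 mm, its floor at z = 64 mm.
- caddy_lid (a joint): Opening angle of the lid in rad: 0 fully shut, 1.25 fully open (lid nearly upright, its front edge then about 0.32 m above the worktop and above the rear half of the bin). It is hinged along the back rim and driven by the lever: its angle is 5 times the lever's. It starts near 0.14, resting on the peg. Nothing holds it open: it falls shut by its own weight when the lever is let go.
- lever: The hand lever: a steel strip that comes out of the slot at the foot of the bin's front and ends in a black pad 40 mm long (x) by 50 mm wide (y). Origin: on its pivot, 10 mm in front of the bin's centre and 36 mm up; x to the back. It swings down through 0.25 rad from the lid-shut position.
- lever_pad (a point): Top centre of the lever's pad, where to press: 140 mm in front of the bin's centre, 75 mm off its front wall. 47 mm above the worktop with the lid shut, now about 4 mm lower, about 15 mm fully pressed (travel 32 mm, straight down within 5 mm), then a hard stop. Takes 5 to 12 N and springs back with the same. Lean the tool 10 to 20 degrees back to the robot to keep the gripper off the lid.
- peg: The wooden clothes peg, 72 x 15 x 12 mm, 12 g, lying across the middle of the bin's front rim, square to it, under the lid's skirt, about 20 mm of it sticking out in front. Origin: centre of its underside. It tips into the bin by itself when the lid rises.
- mug: Bystander: white mug, 80 mm across and 95 mm tall, standing loose beside the bin. Origin: centre of its underside.
- spice_jar: Bystander: spice jar with a red cap, 41 mm across and 105 mm tall, standing loose beside the bin. Origin: centre of its underside.
- salt_mill: Bystander: salt shaker with a grey top, 44 mm across and 90 mm tall, standing loose beside the bin. Origin: centre of its underside.
- lid_edge (a point): Middle of the top of the lid's front edge. The lid is flat, a black frame with a steel top, 139 mm deep by 164 mm wide, 12 mm thick, with a short skirt that overhangs the bin's front by 8 mm. Its hinge line lies 70 mm behind the bin's centre, 179 mm up.
- peeler: Bystander: vegetable peeler with a dark green handle, 170 x 25 x 18 mm, lying loose on the worktop to the left of the lever. Origin: centre of its underside.

How it is judged:
On the way:
1. the lever is pressed down by the fingers, the lid stands wide open and the peg has dropped into the bin (value of joint caddy_lid above 1.1 rad and contact force between the fingers and lever above 0.5 N and z of peg in the frame of caddy below 0.15 m and x of peg in the frame of caddy above -0.062 m), for 0.2 s.
At the end, for the whole second after the job is handed in: The lid is fully shut (within 0.03 rad) and the peg lies at rest inside the bin (value of joint caddy_lid below 0.03 rad and z of peg in the frame of caddy between 0.055 and 0.16 m and x of peg in the frame of caddy between -0.062 and 0.062 m and y of peg in the frame of caddy between -0.072 and 0.072 m and linear speed of peg below 0.05 m/s); the robot touches nothing.
It fails at once if the lid came down too fast: it closed at more than 1.5 rad/s (velocity of joint caddy_lid below -1.5 rad/s).
It fails at once if the lid was touched (contact force between any of the fingers, the arm and caddy_lid above 0.5 N).
It fails at once if the peg was touched (contact force between any of the fingers, the arm and peg above 0.3 N).
It fails at once if a bystander was moved by more than 20 mm (distance of any of mug, spice_jar, salt_mill, peeler from where it was at the start of the episode above 0.02 m).
It also fails if it takes over 48 s, if anything falls off the work surface, if the arm or the gripper's body presses on something with over 40 N, if the wrist force passes 120 N, or if a joint passes its speed limit or range.

## Working session

There is one attempt and no reset: what is moved stays moved. The work goes in short steps, Python scripts to look and compute and a shell command to move; the robot and the scene stay as the last step left them, time stands still between calls to the robot, and variables do not carry over. Pictures are saved under pics/ and viewed, at most 10 in all, crops included, and the job is handed in when it is done.

```bash
mkdir -p pics
cat > h.py <<'E'
import numpy as np,cv2
from workcell import r
def cam(n):
    s=r.snapshot(n);K=np.array([[s['fx'],0,s['cx']],[0,s['fy'],s['cy']],[0,0,1.]]);return s,K
def ray(s,K,uv):
    p=cv2.undistortPoints(np.array([[uv]],float),K,np.array(s['distortion'],float))[0,0]
    return np.array(s['eye']),np.array(s['rotation'])@np.array([p[0],p[1],1])
def onz(s,K,uv,z):
    e,d=ray(s,K,uv);return e+d*(z-e[2])/d[2]
def tri(a,b):
    (e,d),(f,g)=a,b;d=d/np.linalg.norm(d);g=g/np.linalg.norm(g)
    t=np.linalg.lstsq(np.c_[d,-g],f-e,rcond=None)[0];p,q=e+d*t[0],f+g*t[1]
    return (p+q)/2,np.linalg.norm(p-q)
E
python3 - <<'E'
from h import *
for n in('top','side'):
    s,K=cam(n);cv2.imwrite(f'pics/{n}0.png',s['image'][:,:,::-1]);print(n,s['eye'],np.round(s['rotation'],3).tolist(),K[0,0])
st=r.get_state();print(st)
E
```

```text
top [0.06520425 0.23461157 0.79104609] [-1.577, 2.117, -0.75] 368.99286030824703
side [-0.32582971  0.54427855  0.66801894] [-1.204, 1.979, -1.166] 519.9425716599408
{'clock': 0.1, 'joint_positions': array([-1.20156517,  0.33277276, -0.06470074,  1.4608649 ,  0.02160251,
        1.34987419, -0.08847716]), 'joint_velocities': array([ 0.00189728, -0.00155905, -0.00089933, -0.00280403,  0.00019404,
        0.00076239, -0.00021672]), 'effort': array([ 1.59996518e-03, -6.24533772e+01,  2.50998361e-02, -3.90721893e+01,
       -6.13227580e-02,  3.64437012e-02,  1.84545047e-05]), 'position': array([0.23854897, 0.57731592, 0.2218523 ]), 'ee_rot': array([-6.11454717e-01, -3.08132822e+00,  1.90083804e-03]), 'force': array([ 0.63281171, -0.78424187, -0.92651221]), 'wrist_torque': array([-0.03383876,  0.04222088, -0.0184767 ]), 'grasp_force': 0.0, 'width': 0.08700794310994564}
```

View pics/top0.png

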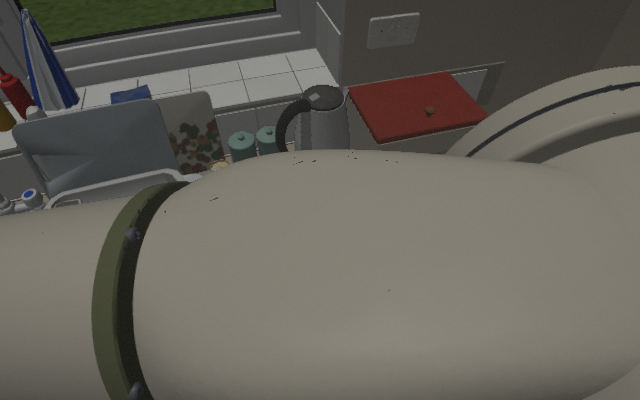

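View pics/side0.png

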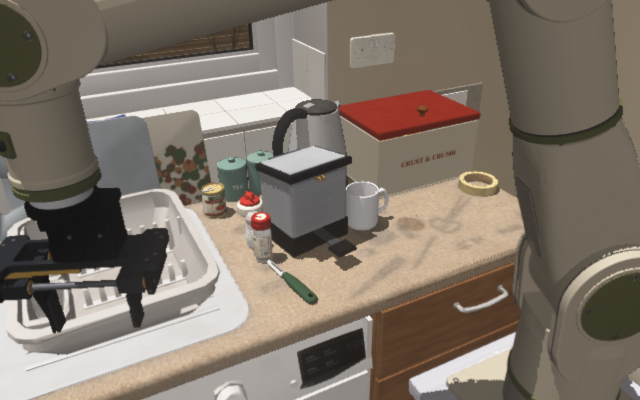

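The top camera is blocked by the arm. In the side view the bin is at about (305,200), the lever pad at (343,247), the peg at (320,177), the mug at (362,205), the jar at (261,238) and the peeler at (290,280).

```bash
sed -i "s/np.array(s\['rotation'\])@/cv2.Rodrigues(np.array(s['rotation'],float))[0]@/" h.py
python3 - <<'E'
from h import *
s,K=cam('side')
for n,uv,z in [('pad',(343,247),.043),('mugbase',(362,222),0.005),('jarcap',(260,220),.105),('peelerend',(313,299),.01),('peelerend2',(270,263),.01),('binfrontL',(275,247),0),('binfrontR',(347,216),0)]:
    print(n,onz(s,K,uv,z).round(3))
im=s['image'][130:320,200:420,::-1]
cv2.imwrite('pics/c.png',cv2.resize(im,(690,596),interpolation=2))
E
```

```text
pad [0.472 0.106 0.043]
mugbase [ 0.593 -0.012  0.005]
jarcap [0.56  0.255 0.105]
peelerend [0.387 0.219 0.01 ]
peelerend2 [0.534 0.249 0.01 ]
binfrontL [0.599 0.212 0.   ]
binfrontR [0.641 0.002 0.   ]
```

View pics/c.png

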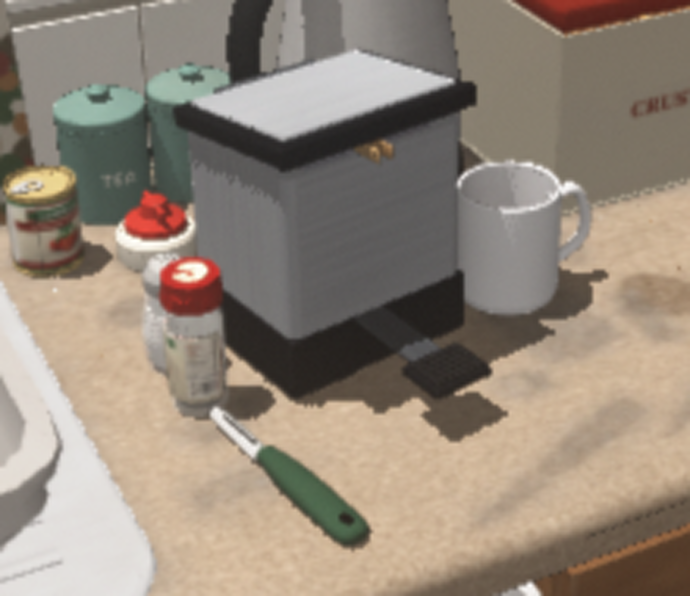

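The crop shows the pad corners at (408,362), (440,397), (490,368) and (458,343), and the front base corners of the bin at (295,397) and (463,325).

Run:
```python
from h import *
s,K=cam('side')
f=lambda u,v:(200+u*220/690,130+v*190/596)
P=lambda u,v,z:onz(s,K,f(u,v),z)
a=P(295,397,0);b=P(463,325,0);print('base',a.round(3),b.round(3),np.linalg.norm(a-b))
d=(b-a)/np.linalg.norm(b-a);yaw=np.arctan2(d[1],d[0])+np.pi/2;print('yaw deg',np.degrees(yaw))
for z in(.043,):
    q=np.array([P(*c,z) for c in[(405,360),(440,393),(491,367),(457,340)]]);print(q.round(3),q.mean(0).round(3))
x=np.array([np.cos(yaw),np.sin(yaw),0]);m=(a+b)/2;print('pad from bin',(m-75e-3*x).round(3))
print('mug',P(508,312,0).round(3),P(510,195,.095).round(3),'handle',P(590,210,.07).round(3),'jar',P(192,272,.105).round(3),'peel',P(362,535,.01).round(3))
```

```text
base [0.545 0.189 0.   ] [0.571 0.04  0.   ] 0.1510124879013015
yaw deg 9.756267960267396
[[0.493 0.128 0.043]
 [0.448 0.125 0.043]
 [0.459 0.081 0.043]
 [0.498 0.085 0.043]] [0.475 0.105 0.043]
pad from bin [0.484 0.102 0.   ]
mug [0.57  0.001 0.   ] [ 0.58  -0.004  0.095] handle [ 0.571 -0.069  0.07 ] jar [0.571 0.248 0.105] peel [0.38  0.216 0.01 ]
```

```bash
python3 -m crank '[{"offset":[0.03,-0.06,0.01],"yaw":0.02,"gripper":0},{"offset":[0.06,-0.13,0.02],"yaw":0.04,"gripper":0},{"offset":[0.1,-0.2,0.03],"yaw":0.06,"gripper":0},{"offset":[0.13,-0.26,0.04],"yaw":0.08,"gripper":0},{"offset":[0.16,-0.32,0.04],"yaw":0.1,"gripper":0}]' 20
```

```text
clock: 0.82
position: [0.3192, 0.4167, 0.2429]
ee_rot: [0.119, 3.139, 0.001]
force: [0.0, -0.2, 0.9]
width: 0.0449
grasp_force: 0.0
```

```bash
python3 -m crank '[{"offset":[0.03,-0.06,0],"yaw":0.02,"gripper":0},{"offset":[0.06,-0.13,0],"yaw":0.04,"gripper":0},{"offset":[0.09,-0.19,0],"yaw":0.06,"gripper":0},{"offset":[0.12,-0.26,0],"yaw":0.07,"gripper":0},{"offset":[0.15,-0.32,0],"yaw":0.079,"gripper":0}]'
python3 - <<'E'
from h import *
s,K=cam('top');cv2.imwrite('pics/t1.png',s['image'][:,:,::-1])
E
```

```text
clock: 1.45
position: [0.394, 0.2563, 0.2426]
ee_rot: [0.269, -3.13, -0.0]
force: [0.5, -0.2, 0.2]
width: 0.0016
grasp_force: 0.0
```

View pics/t1.png

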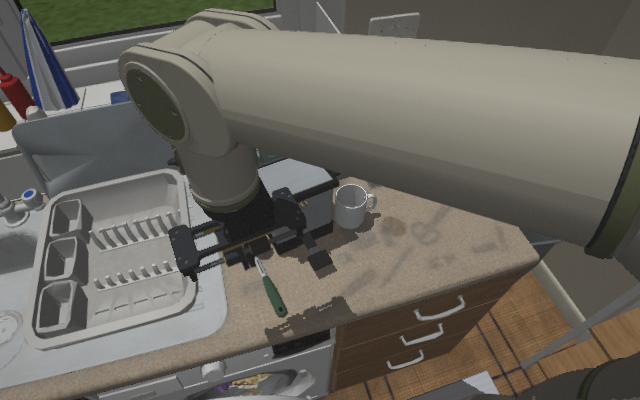

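The top view now shows the lever pad at about (318,258), with the gripper to its left, the mug at (352,207) and the peeler at (270,287).

Run:
```python
from h import *
s,K=cam('side');t,L=cam('top')
f=lambda u,v:(200+u*220/690,130+v*190/596)
im=t['image'];g=im.max(2)[240:280,298:340];m=(g<55).astype(np.uint8);n,l,st,c=cv2.connectedComponentsWithStats(m);print(st[1:],c[1:]+[298,240])
c2=cv2.resize(im[180:320,220:400,::-1],(720,560),interpolation=2);i2=cv2.resize(s['image'][:,:,::-1],(720,450))
cv2.imwrite('pics/tc.png',c2);cv2.imwrite('pics/s1.png',s['image'][:,:,::-1])
for uv in [(318,257),(320,258)]:print(tri(ray(s,K,f(448,365)),ray(t,L,uv)),onz(t,L,uv,.043))
```

```text
[[  0   0  19  10 120]
 [  9   9  26  22 319]] [[306.95       243.20833333]
 [319.46708464 259.49529781]]
(array([0.48421987, 0.10408682, 0.03779755]), np.float64(0.007449784866515464)) [0.48388255 0.10778635 0.043     ]
(array([0.48219098, 0.10231613, 0.03767784]), np.float64(0.0022425415102203103)) [0.48000134 0.10410082 0.043     ]
```

View pics/tc.png

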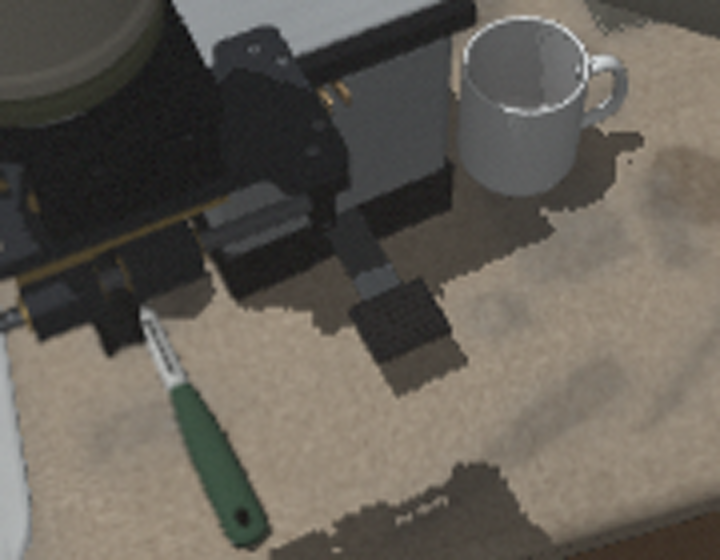

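View pics/s1.png

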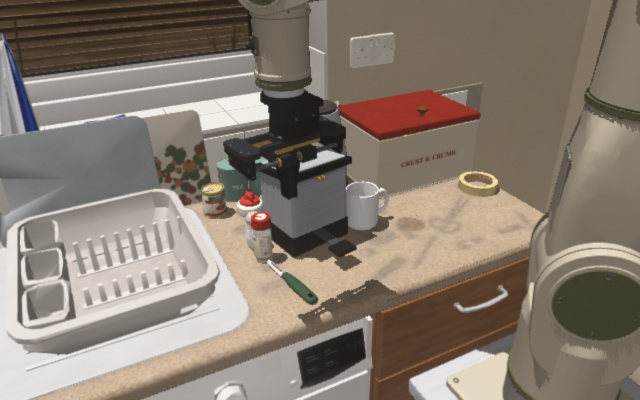

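Measured pad centre is about (0.480, 0.103), about 0.04 high, and the bin yaw about 9.8°. I'll aim at x = 0.475, y = 0.102.

```bash
python3 -m crank '[{"offset":[0.03,-0.06,0],"yaw":0,"gripper":0},{"offset":[0.06,-0.12,0],"yaw":0,"gripper":0},{"offset":[0.1,-0.19,0],"yaw":0,"gripper":0},{"offset":[0.13,-0.25,0],"yaw":0,"gripper":0},{"offset":[0.162,-0.31,0],"yaw":0,"gripper":0}]'
python3 -m crank '[{"offset":[0,0,-0.06],"yaw":0,"gripper":0},{"offset":[0,0,-0.12],"yaw":0,"gripper":0},{"offset":[0,0,-0.18],"yaw":0,"gripper":0},{"offset":[0,0,-0.24],"yaw":0,"gripper":0},{"offset":[0,0,-0.27],"yaw":0,"gripper":0}]'
```

```text
clock: 2.22
position: [0.4749, 0.103, 0.2426]
ee_rot: [-0.27, 3.13, 0.001]
force: [1.2, 1.1, -0.5]
width: 0.0005
grasp_force: 0.0
clock: 2.85
position: [0.4738, 0.1036, 0.1061]
ee_rot: [0.269, -3.128, 0.0]
force: [-0.3, -0.8, 0.2]
width: 0.0007
grasp_force: 0.0
```

Run:
```python
from h import *
a,K=cam('side');b,L=cam('top')
cv2.imwrite('pics/near.png',np.hstack([cv2.resize(x,(400,600),interpolation=2) for x in (a['image'][110:305,235:365,::-1],b['image'][160:310,260:360,::-1])]))
print(r.get_state()['position'])
```

```text
[0.47377201 0.10311025 0.10642065]
```

View pics/near.png

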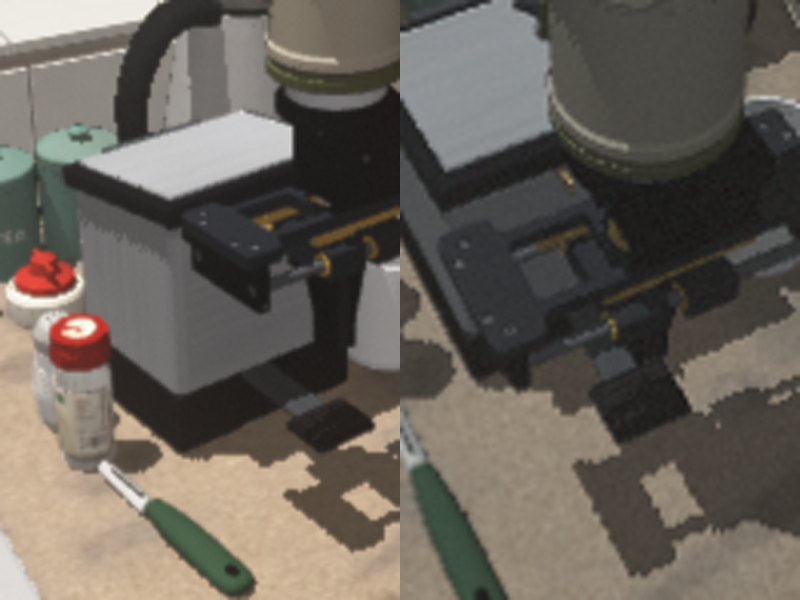

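The gripper is clear of the lid, with the fingertip directly above the pad (pad around (640,400) in the right-hand half). I'll descend to contact, then press.

```bash
python3 -m crank '[{"offset":[0.004,0,-0.03],"yaw":0,"gripper":0},{"offset":[0.004,0,-0.06],"yaw":0,"gripper":0},{"offset":[0.004,0,-0.09],"yaw":0,"gripper":0},{"offset":[0.004,0,-0.11],"yaw":0,"gripper":0},{"offset":[0.004,0,-0.12],"yaw":0,"gripper":0}]'
python3 -m crank '[{"offset":[0,0,-0.005],"yaw":0,"gripper":0},{"offset":[0,0,-0.01],"yaw":0,"gripper":0},{"offset":[0,0,-0.015],"yaw":0,"gripper":0},{"offset":[0,0,-0.02],"yaw":0,"gripper":0},{"offset":[0,0,-0.02],"yaw":0,"gripper":0}]'
```

```text
clock: 3.58
position: [0.4764, 0.1025, 0.0468]
ee_rot: [0.267, -3.129, 0.0]
force: [0.4, -0.2, -0.5]
width: 0.0009
grasp_force: 0.0
clock: 4.2
position: [0.4768, 0.1027, 0.0378]
ee_rot: [-0.268, 3.13, 0.0]
force: [-1.5, -0.4, 4.8]
width: 0.0005
grasp_force: 2.2
```

Contact at 4.8 N. Now press down.

```bash
python3 -m crank '[{"offset":[0,0,-0.005],"yaw":0,"gripper":0},{"offset":[0,0,-0.01],"yaw":0,"gripper":0},{"offset":[0,0,-0.015],"yaw":0,"gripper":0},{"offset":[0,0,-0.02],"yaw":0,"gripper":0},{"offset":[0,0,-0.025],"yaw":0,"gripper":0}]'
python3 -m crank '[{"offset":[0,0,-0.005],"yaw":0,"gripper":0},{"offset":[0,0,-0.01],"yaw":0,"gripper":0},{"offset":[0,0,-0.014],"yaw":0,"gripper":0},{"offset":[0,0,-0.018],"yaw":0,"gripper":0},{"offset":[0,0,-0.018],"yaw":0,"gripper":0}]'
```

```text
clock: 4.82
position: [0.4771, 0.1028, 0.0251]
ee_rot: [-0.267, 3.129, 0.0]
force: [0.9, -0.0, 2.8]
width: 0.0004
grasp_force: 1.6
clock: 5.45
position: [0.4766, 0.1027, 0.0161]
ee_rot: [0.268, -3.13, -0.0]
force: [-0.1, 0.4, 6.1]
width: 0.0006
grasp_force: 2.7
```

```bash
python3 -m crank '[{"offset":[0,0,-0.003],"yaw":0,"gripper":0},{"offset":[0,0,-0.006],"yaw":0,"gripper":0},{"offset":[0,0,-0.008],"yaw":0,"gripper":0},{"offset":[0,0,-0.008],"yaw":0,"gripper":0},{"offset":[0,0,-0.008],"yaw":0,"gripper":0}]'
python3 - <<'E'
from h import *
a,K=cam('side');b,L=cam('top')
cv2.imwrite('pics/open.png',np.hstack([cv2.resize(x,(400,600),interpolation=2) for x in (a['image'][60:270,230:370,::-1],b['image'][130:280,240:340,::-1])]))
E
```

```text
clock: 6.08
position: [0.477, 0.1028, 0.015]
ee_rot: [0.267, -3.13, -0.002]
force: [-17.9, -4.9, 49.2]
width: 0.0005
grasp_force: 26.8
```

View pics/open.png

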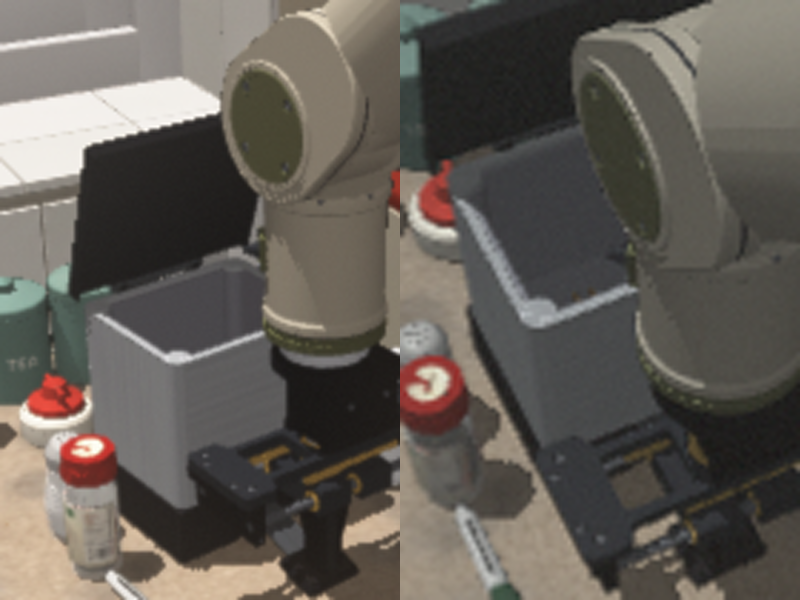

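The lid stands wide open against the hard stop. The peg no longer lies on the rim, and a piece of it shows inside the bin at (585,295). Now let the lever up slowly.

```bash
python3 -m crank '[{"offset":[0,0,0.003],"yaw":0,"gripper":0},{"offset":[0,0,0.006],"yaw":0,"gripper":0},{"offset":[0,0,0.008],"yaw":0,"gripper":0},{"offset":[0,0,0.01],"yaw":0,"gripper":0},{"offset":[0,0,0.012],"yaw":0,"gripper":0}]'
python3 -m crank '[{"offset":[0,0,0.002],"yaw":0,"gripper":0},{"offset":[0,0,0.004],"yaw":0,"gripper":0},{"offset":[0,0,0.006],"yaw":0,"gripper":0},{"offset":[0,0,0.008],"yaw":0,"gripper":0},{"offset":[0,0,0.01],"yaw":0,"gripper":0}]'
python3 -m crank '[{"offset":[0,0,0.002],"yaw":0,"gripper":0},{"offset":[0,0,0.004],"yaw":0,"gripper":0},{"offset":[0,0,0.006],"yaw":0,"gripper":0},{"offset":[0,0,0.008],"yaw":0,"gripper":0},{"offset":[0,0,0.01],"yaw":0,"gripper":0}]'
```

```text
clock: 6.8
position: [0.4763, 0.1026, 0.0178]
ee_rot: [0.268, -3.129, 0.0]
force: [-0.3, -0.6, 1.3]
width: 0.0005
grasp_force: 0.6
clock: 7.42
position: [0.4765, 0.1026, 0.0231]
ee_rot: [0.268, -3.13, -0.0]
force: [-2.0, -1.0, 2.2]
width: 0.0003
grasp_force: 1.1
clock: 8.05
position: [0.4766, 0.1026, 0.0281]
ee_rot: [0.268, -3.13, -0.0]
force: [-2.9, -0.9, 2.1]
width: 0.0007
grasp_force: 1.6
```

```bash
python3 -m crank '[{"offset":[0,0,0.002],"yaw":0,"gripper":0},{"offset":[0,0,0.004],"yaw":0,"gripper":0},{"offset":[0,0,0.006],"yaw":0,"gripper":0},{"offset":[0,0,0.008],"yaw":0,"gripper":0},{"offset":[0,0,0.01],"yaw":0,"gripper":0}]'
python3 -m crank '[{"offset":[0,0,0.002],"yaw":0,"gripper":0},{"offset":[0,0,0.004],"yaw":0,"gripper":0},{"offset":[0,0,0.006],"yaw":0,"gripper":0},{"offset":[0,0,0.008],"yaw":0,"gripper":0},{"offset":[0,0,0.01],"yaw":0,"gripper":0}]'
python3 -m crank '[{"offset":[0,0,0.002],"yaw":0,"gripper":0},{"offset":[0,0,0.004],"yaw":0,"gripper":0},{"offset":[0,0,0.006],"yaw":0,"gripper":0},{"offset":[0,0,0.008],"yaw":0,"gripper":0},{"offset":[0,0,0.01],"yaw":0,"gripper":0}]'
```

```text
clock: 8.68
position: [0.4766, 0.1027, 0.0332]
ee_rot: [0.268, -3.13, -0.0]
force: [-3.6, -1.4, 4.7]
width: 0.0006
grasp_force: 2.0
clock: 9.3
position: [0.4766, 0.1027, 0.0382]
ee_rot: [0.268, -3.13, -0.0]
force: [-4.0, -1.3, 4.4]
width: 0.0006
grasp_force: 2.3
clock: 9.93
position: [0.4768, 0.1027, 0.0432]
ee_rot: [-0.268, 3.13, 0.0]
force: [-2.7, -1.1, 4.6]
width: 0.0002
grasp_force: 2.3
```

Still in contact above the height where the peg used to hold the lever, so the lid is going past the peg's old position. Continue up, then retreat.

```bash
python3 -m crank '[{"offset":[0,0,0.002],"yaw":0,"gripper":0},{"offset":[0,0,0.004],"yaw":0,"gripper":0},{"offset":[0,0,0.006],"yaw":0,"gripper":0},{"offset":[0,0,0.008],"yaw":0,"gripper":0},{"offset":[0,0,0.01],"yaw":0,"gripper":0}]'
python3 -m crank '[{"offset":[0,0,0.002],"yaw":0,"gripper":0},{"offset":[0,0,0.004],"yaw":0,"gripper":0},{"offset":[0,0,0.006],"yaw":0,"gripper":0},{"offset":[0,0,0.01],"yaw":0,"gripper":0},{"offset":[0,0,0.02],"yaw":0,"gripper":0}]'
python3 -m crank '[{"offset":[-0.02,0,0.02],"yaw":0,"gripper":0},{"offset":[-0.05,0,0.06],"yaw":0,"gripper":0},{"offset":[-0.09,0,0.12],"yaw":0,"gripper":0},{"offset":[-0.1,0,0.18],"yaw":0,"gripper":0},{"offset":[-0.1,0,0.2],"yaw":0,"gripper":0}]'
python3 - <<'E'
from h import *
a,K=cam('side');b,L=cam('top')
cv2.imwrite('pics/end.png',np.hstack([cv2.resize(x,(400,600),interpolation=2) for x in (a['image'][100:325,235:385,::-1],b['image'][130:310,240:360,::-1])]))
E
```

```text
clock: 10.55
position: [0.4769, 0.1028, 0.0481]
ee_rot: [-0.268, 3.129, 0.0]
force: [-1.3, 0.1, -0.6]
width: 0.0006
grasp_force: 0.0
clock: 11.18
position: [0.4765, 0.1026, 0.0582]
ee_rot: [0.268, -3.13, 0.0]
force: [0.0, 0.5, 0.0]
width: 0.0006
grasp_force: 0.0
clock: 11.8
position: [0.4268, 0.103, 0.1601]
ee_rot: [-0.268, 3.127, 0.003]
force: [0.6, 0.7, -1.0]
width: 0.0003
grasp_force: 0.0
```

View pics/end.png

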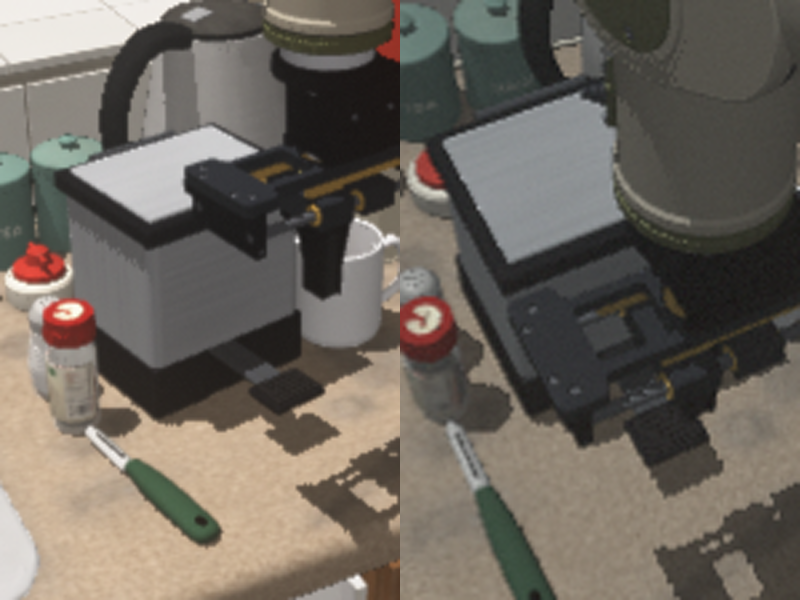

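The lid is flat and shut, no peg shows on the rim or the worktop, and the other things still stand where they were. The finger lost contact between 43 and 48 mm, which fits the shut-lid pad height of 47 mm.

```bash
python3 -c "
from workcell import r
print(r.job_done())"
```

```text
the job is handed in; nothing more can be done
None
```

I pressed the lever to its stop, the lid opened wide and the peg dropped into the bin, then I let the lever up over about 4 s; the lid looks fully shut, nothing else appears moved, and the job is handed in (no verdict was returned).

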